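Raise the lane gate and push the hive box through

ROBOT

A 6-joint arm with a two-finger parallel gripper is mounted at the origin on the work surface. World frame = base frame: x ahead of the robot, y to its left, z up, the work surface at z = 0. Lengths are in m, angles in degrees, forces in N, time in s.
With the tool pointing down it reaches from about 0.4 to 0.825 m from the base axis. Payload 7 kg.
Tool frame: the origin (TCP) lies at the very end of the fingers, on their centre line; the grasp point (between the pads) lies r.grip_depth behind it (r.grip_depth is the distance from the TCP to the grasp point, in m); z points along the fingers, y is the direction in which the jaws open and shut (so a half turn about z gives the same grasp; the last joint's range is limited). The gripper opens to 88 mm and grips with 3 to 60 N. Pads are 19 mm wide; open, the fingers measure 130 mm over their backs; the gripper's body (78 mm by 193 mm) begins 47 mm behind the grasp point.
Start: joints at [88.585, 20.546, 0.682, 0, -70.136, -16.507], TCP at [0.208, 0.642, 0.227] pointing down, gripper open.
Joint ranges: [-176.03, 176.03], [-82.01, 121.73], [-58.28, 71.71], [-173.87, 95.51], [-174.79, -0.11], [-173.66, 173.66]. Speed limits (degrees/s): [136.94, 136.94, 172.46, 180, 180, 180].

INTERFACE

Orientations are given as [roll, pitch, yaw] about the fixed x, y, z axes, in that order (R = Rz(yaw) Ry(pitch) Rx(roll)).
In Python, from plant import r gives the robot as it stands. The module is installed in compiled form; this text tells all that it offers.
- The arm moves only by the tool step_arm, never from a script. Its argument "increments" is a list of rows, each a list of 3 entries, a list of its own where there are three numbers: the shift along the tool's x, y, z in m, then the turn, a rotation vector about the tool's x, y, z in rad, then the closure, from 0 (fully open) to 1 (shut). In form: [[[x, y, z], [wx, wy, wz], grip], ...]. A call has 1 to 10 rows; each row is the pose to reach, as a shift and turn from the pose commanded when the call began, along the tool's axes at that moment; what a row does not reach only later rows make up. A row lasts 1/10 s, in which the tool goes at most 50 mm and 8.59 degrees, less where a joint would pass 70% of its speed; a pose out of reach is approached as far as the arm can. A call with a gripper value outside its range is refused whole. The fingers move at their own pace and stop on an object; "force" is the grip in N (left out, the last holds). Time passes only in rows, so rows that repeat a pose let the fingers close. It gives the time, the measured TCP pose, the force and the opening at its end, in the units of the state.
- r.get_state(): the state, without advancing time (a new reading comes with each control period).
- r.capture(name): name is "scene" or "top" or "wrist"; returns a dict with "color" (384x512x3 uint8, red, green, blue), "intrinsics" (3x3 intrinsics, pixels), "k1" (the pictures are not rectified: a ray, as slopes to the right and down, at radius r is drawn at 1 + k1 r^2 times it, then the intrinsics apply), "rvec" (rotation vector, rad) and "tvec" (3), from world to camera coordinates, as OpenCV has them; the wrist camera has in their place "T_tool_cam" (4x4, takes a point from camera to tool coordinates, whose origin is the TCP and whose axes are the flange's). Camera axes: x right, y down, z forward; pixel columns grow to the right and rows downward; lengths in m; the calibration is good to about 2 mm. A picture is of the moment at which its call begins: read the wrist's pose just before it. There is no depth.
- r.close_job(): hands the job in, once; it reports no verdict.
The state is a dict: "time_s": time; "joints": joint angles; "qd": joint speeds; "joint_torque": joint torques, N m; "tcp_pos": TCP position; "eef_rot": TCP orientation; "contact_force": force on the tool from outside, world axes, zero at the start; "moment": the same for the moment, N m; "gripper_width": finger opening in m.
Only numpy, scipy, OpenCV 4.12 (cv2) and the standard library are available. Lean on these libraries where they do the work, as an engineer would, in place of code of your own. Each camera call takes 0.05 s, during which the arm holds its last target.

TASK

Push the counterweighted gate arm up past its balance point so that it stays raised on its own, then push the small white hive box along the lane, under the raised arm, until it is up against the end stop. Only push with the fingers: do not lift the box, do not shift it before the gate is up, and leave the jar, the hive tool and the wax bar where they are.

Things in the scene. Friction and masses are not known exactly. Their poses are not given: they have to be found in the camera images.
- lane: Fixed wooden lane, 156 mm wide (its x), 400 mm long (its y, -190 to +210 mm). Origin on the bench top, on the lane's centre line under the gate arm; x points across it, away from the robot (yaw within 15 degrees), y along it towards the side where the box waits, z up. Bed top at z = 20 mm; rails along both edges (x = +-64 to +-77 mm) rise to z = 35 mm.
- gate (a joint): Gate arm angle, rad: 0 = lowered, level across the lane; grows as the free end rises; 1.75 = on its raised stop, leaning slightly away from the robot. Axis parallel to lane y. An iron counterweight (40 mm drum, on a stalk 72 mm above the pivot when lowered) lets it fall back to 0 below about 0.9 rad and go on to 1.75 by itself above. Raising it at the free end takes 1 to 2 N.
- gate_pivot (a point): Centre of the gate's hinge pin: lane x = 95 mm, y = 0, z = 90 mm. It stays put as the gate turns. The steel fork around it is 36 mm (x) by 50 mm (y), its top 110 mm above the bench. A slim post 12 x 20 mm at lane x = -70 mm carries the lowered arm.
- gate_end (a point): Centre of the end face of the arm's free end, 245 mm from the pivot. The arm is a straight light-wood bar, 22 mm wide, 16 mm thick; lowered, it points from the pivot towards the robot (lane -x), its underside 82 mm above the bench; its last 70 mm stand out past the rest post and the lane's edge, free underneath down to the bench.
- hivebox_centre (a point): Centre of the loose mini hive box: white painted wood, plywood lid, 120 mm across the lane, 110 mm along it, 90 mm tall, 0.4 to 0.85 kg. It stands on the bed between the rails (3 to 4 mm play each side), on the +y side of the gate. Its top is 110 mm above the bench, so the lowered arm bars its way. Axes as the lane's.
- stop_face (a point): Middle of the end stop's face that the box must meet: lane x = 0, y = -160 mm, z = 40 mm. The stop is a 20 mm thick wooden block across the lane's -y end, top 55 mm above the bench. With the box home its centre is 55 mm from this face along lane y.
- jar_centre (a point): Centre of a loose closed amber glass jar, 60 mm diameter, 85 mm tall, beyond the lane. Leave alone.
- hivetool_centre (a point): Centre of a loose flat steel hive tool lying on the bench on the robot's side of the lane's stop end, about 215 mm long, 46 mm at its widest, 5 mm thick. Leave alone.
- waxbar_centre (a point): Centre of a loose bar of yellow beeswax, 55 x 100 x 30 mm, lying beyond the lane. Leave alone.
Things that resemble listed ones, but are neither listed nor needed, are in the scene too. Of the things shaped like the part that bears hivebox_centre, the white one is meant.

How it is judged:
By the outcome, as a careful person would: the job done as asked, in the order asked, and still so for the second after the job is handed in, with the robot touching nothing.
It also fails if it takes over 59 s, if anything falls off the work surface, if the arm or the gripper's body presses on something with over 40 N, if the wrist force passes 120 N, or if a joint passes its speed limit or range.

## Working session

There is one attempt and no reset: what is moved stays moved. The work goes in short steps, Python scripts to look and compute and a tool call to move; the robot and the scene stay as the last step left them, time stands still between calls to the robot, and variables do not carry over. Pictures are saved under pics/ and viewed, and the job is handed in when it is done.

Besides the shell and the picture viewer there is one more tool, called as name(argument=value, ...) on one line, values as JSON. step_arm: Moves the arm, as the interface text tells. Its arguments: {"type":"object","properties":{"increments":{"type":"array","items":{"type":"array"}},"force":{"type":"number"}},"required":["increments"]}

```bash
mkdir -p pics
cat > h.py <<'E'
import numpy as np, cv2, json, pickle
from plant import r
def snap(n,tag):
    c=r.capture(n); cv2.imwrite(f'pics/{tag}.png',c['color'][:,:,::-1]); pickle.dump(c,open(f'{tag}.pkl','wb')); return c
E
python3 - <<'E'
from h import *
print(r.get_state()); print(r.grip_depth)
for n in('scene','top'):
    c=snap(n,n+'0'); print({k:c[k] for k in c if k!='color'})
E
```

```text
{'time_s': 0.0, 'joints': array([ 8.85834719e+01,  2.05911605e+01,  6.34550468e-01, -1.82057326e-02,
       -7.01357689e+01, -1.65050286e+01]), 'qd': array([ 0.03349081, -0.07006112,  0.01337102,  0.13940754, -0.04916283,
        0.02323178]), 'joint_torque': array([-3.99249475e-04, -5.82712662e+01,  2.93063700e+01,  6.99740991e+00,
        6.98400821e-03, -1.65924876e-04]), 'tcp_pos': array([0.20761552, 0.64177594, 0.22563771]), 'eef_rot': array([ 1.79906565e+02, -9.83769700e-03, -1.79277487e+01]), 'contact_force': array([-1.01608933, -0.05198691,  0.40702015]), 'moment': array([ 0.00456639,  0.05875336, -0.00919561]), 'gripper_width': 0.08739932762800479}
0.0188
{'intrinsics': array([[394.5225569 ,   0.        , 255.33386346],
       [  0.        , 394.5225569 , 190.88496545],
       [  0.        ,   0.        ,   1.        ]]), 'k1': -0.13756281973426202, 'rvec': array([ 1.4614113 ,  2.39254293, -0.6349638 ]), 'tvec': array([ 0.24626106, -0.43134729,  1.16258424])}
{'intrinsics': array([[454.18541173,   0.        , 249.10593303],
       [  0.        , 454.18541173, 186.90750328],
       [  0.        ,   0.        ,   1.        ]]), 'k1': -0.18477796975356253, 'rvec': array([ 2.16406236, -2.15702252,  0.18294451]), 'tvec': array([0.01765903, 0.61260162, 1.11268714])}
```

View pics/scene0.png

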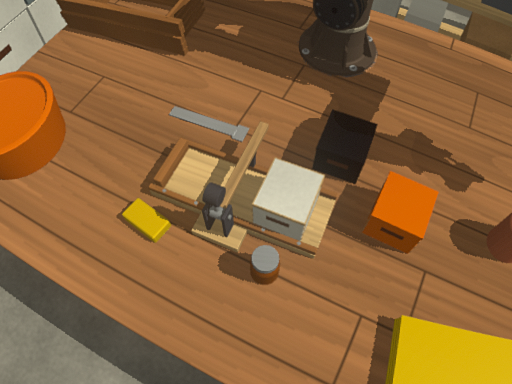

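View pics/top0.png

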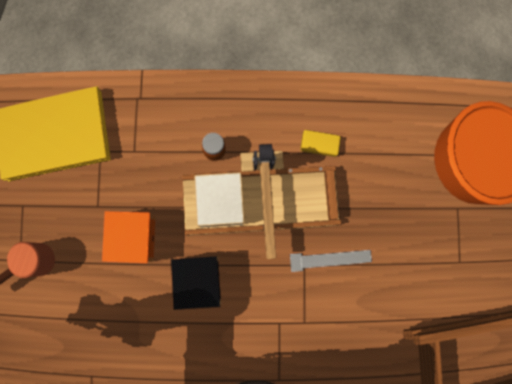

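The white box (top view around 219,199; scene 290,195) is the one standing on the lane. The black one (195,282) and the orange one (127,237) stand loose on the bench. Next: an enlarged crop and measurements.

```bash
cat >> h.py <<'E'
def ray(c,uv):
    p=cv2.undistortPoints(np.array(uv,float).reshape(-1,1,2),c['intrinsics'],np.array([c['k1'],0,0,0.]))[:,0]
    R=cv2.Rodrigues(c['rvec'])[0]; o=-R.T@c['tvec']
    return o,np.c_[p,np.ones(len(p))]@R
def onz(c,uv,z):
    o,d=ray(c,uv); return o+d*((z-o[2])/d[:,2])[:,None]
def proj(c,P): return cv2.projectPoints(np.array(P,float).reshape(-1,1,3),c['rvec'],c['tvec'],c['intrinsics'],np.array([c['k1'],0,0,0.]))[0][:,0]
E
python3 - <<'E'
from h import *
t=pickle.load(open('top0.pkl','rb'))['color'][:,:,::-1]
cv2.imwrite('pics/topz.png',cv2.resize(t[120:320,150:385],None,fx=3.4,fy=3,interpolation=cv2.INTER_CUBIC)[:600,:799])
s=pickle.load(open('scene0.pkl','rb'))['color'][:,:,::-1]
cv2.imwrite('pics/scz.png',cv2.resize(s[90:290,115:380],None,fx=3,fy=3,interpolation=cv2.INTER_CUBIC))
E
```

```text
(no output)
```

View pics/topz.png

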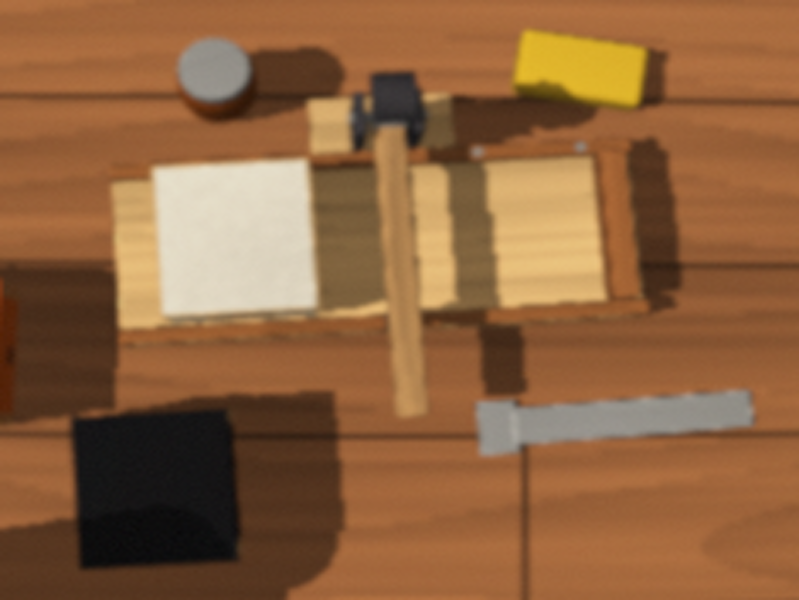

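View pics/scz.png

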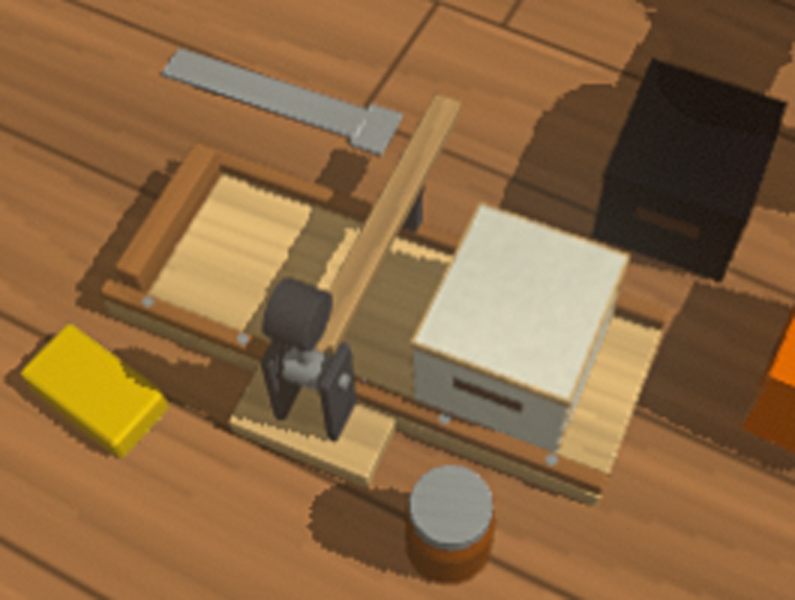

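Run:
```python
from h import *
c=pickle.load(open('top0.pkl','rb')); s=pickle.load(open('scene0.pkl','rb'))
Z=lambda p:np.array(p,float)/[3.4,3]+[150,120]-[.35,.33]
Z2=lambda p:np.array(p,float)/3+[115,90]-.33
hsv=cv2.cvtColor(c['color'],cv2.COLOR_RGB2HSV)
m=((hsv[...,1]<45)&(hsv[...,2]>170)).astype(np.uint8); 
k=max(cv2.findContours(m,0,1)[0],key=cv2.contourArea); P=onz(c,cv2.approxPolyDP(k,6,True)[:,0],.11)
rect=cv2.minAreaRect((onz(c,k[:,0],.11)[:,:2]*1000).astype(np.float32)); print('box',rect,P[:,:2].round(4).tolist())
a=onz(c,Z([[397,416],[427,414],[376,130],[405,130]]),.098); print('arm',a.round(4).tolist())
end=a[:2].mean(0);d=a[2:].mean(0)-end; print('yaw arm',np.degrees(np.arctan2(d[1],d[0])))
print('stop face top',onz(c,Z([[597,157],[607,300]]),.055).round(4).tolist())
print('hivetool',onz(c,Z([[477,403],[482,455],[520,447],[754,424],[750,391],[516,403]]),.005).round(3).tolist())
print('black',onz(c,Z([[73,420],[228,410],[238,558],[82,568]]),.11).round(3).tolist())
print('jar',onz(c,Z([[214,71]]),.085).round(3), 'wax',onz(c,Z([[518,32],[646,46],[640,106],[515,86]]),.03).round(3).tolist())
print('scene: boxtop',onz(s,Z2([[482,205],[628,257],[570,400],[414,343]]),.11).round(4).tolist(),'armend',onz(s,Z2([[433,97],[460,101]]),.098).round(4).tolist())
```

```text
box ((574.1709594726562, 94.62298583984375), (112.84503173828125, 102.7609634399414), 3.92773699760437) [[0.6318, 0.0482], [0.624, 0.1491], [0.516, 0.1402], [0.5236, 0.0406]]
arm [[0.433, -0.0203, 0.098], [0.4345, -0.0414, 0.098], [0.6639, -0.006, 0.098], [0.664, -0.0269, 0.098]]
yaw arm 3.5924402511252578
stop face top [[0.6504, -0.1747, 0.055], [0.5284, -0.1796, 0.055]]
hivetool [[0.443, -0.088, 0.005], [0.398, -0.091, 0.005], [0.404, -0.12, 0.005], [0.422, -0.304, 0.005], [0.451, -0.302, 0.005], [0.442, -0.118, 0.005]]
black [[0.429, 0.205, 0.11], [0.438, 0.098, 0.11], [0.322, 0.09, 0.11], [0.313, 0.198, 0.11]]
jar [[0.716 0.112 0.085]] wax [[0.766, -0.12, 0.03], [0.755, -0.221, 0.03], [0.701, -0.215, 0.03], [0.717, -0.117, 0.03]]
scene: boxtop [[0.5197, 0.0375, 0.11], [0.5126, 0.1454, 0.11], [0.6297, 0.1531, 0.11], [0.6386, 0.0453, 0.11]] armend [[0.4395, -0.0416, 0.098], [0.4337, -0.0217, 0.098]]
```

```bash
cat >> h.py <<'E'
from scipy.spatial.transform import Rotation as Ro
YAW=np.radians(4); LX=np.array([np.cos(YAW),np.sin(YAW),0]); LY=np.array([-np.sin(YAW),np.cos(YAW),0])
O=np.array([.5837,-.0205,0])
def L2W(x,y,z): return O+x*LX+y*LY+np.array([0,0,z])
def W2L(p): d=np.array(p)-O; return np.array([d@LX,d@LY,d[2]])
DOWN86=Ro.from_euler('xyz',[180,0,-86],degrees=True)
TILT=DOWN86*Ro.from_rotvec([0,-np.radians(60),0])
DOWN4=Ro.from_euler('xyz',[180,0,4],degrees=True)
def inc(p,R=None):
    s=r.get_state(); R0=Ro.from_euler('xyz',s['eef_rot'],degrees=True); R=R or R0
    print('t',round(s['time_s'],2),'lane',W2L(s['tcp_pos']).round(4),'j',s['joints'].round(1),'F',s['contact_force'].round(1))
    for q in np.atleast_2d(p): print('shift',R0.inv().apply(q-s['tcp_pos']).round(4).tolist(),'rot',(R0.inv()*R).as_rotvec().round(4).tolist())
E
python3 -c "
from h import *
inc([.42,.3,.36],DOWN86)"
```

```text
t 0.1 lane [-0.329   0.687   0.2257] j [ 88.6  20.6   0.6  -0.  -70.1 -16.5] F [-0.3 -0.  -0. ]
shift [0.3073, 0.2601, -0.1338] rot [0.0012, -0.001, 1.1881]
```

step_arm(increments=[[[0,0,-0.05],[0,0,0.1],1],[[0,0,-0.1],[0,0,0.2],1],[[0.04,0.03,-0.13],[0,0,0.3],1],[[0.08,0.065,-0.13],[0,0,0.42],1],[[0.12,0.1,-0.13],[0,0,0.56],1],[[0.16,0.13,-0.13],[0,0,0.7],1],[[0.2,0.165,-0.13],[0,0,0.82],1],[[0.24,0.2,-0.13],[0,0,0.95],1],[[0.28,0.23,-0.13],[0,0,1.08],1],[[0.31,0.26,-0.13],[0,0,1.188],1]], force=10)

```text
time_s: 1.1
tcp_pos: [0.4174, 0.3081, 0.3564]
eef_rot: [180.0, -0.0, -86.3]
contact_force: [1.3, 0.8, -0.5]
gripper_width: 0.0131
```

```bash
python3 -c "
from h import *
inc([.44,-.1,.34],TILT)"
```

```text
t 1.1 lane [-0.143   0.3394  0.3564] j [ 58.1   2.2  -5.9  -0.  -81.9 -54.4] F [ 1.3  0.8 -0.5]
shift [0.4087, 0.004, 0.0164] rot [-0.0024, -1.0473, -0.0044]
```

step_arm(increments=[[[0.04,0,0.015],[0,0,0],1],[[0.08,0,0.015],[0,0,0],1],[[0.12,0,0.015],[0,0,0],1],[[0.16,0,0.015],[0,0,0],1],[[0.2,0,0.015],[0,-0.1,0],1],[[0.24,0,0.015],[0,-0.2,0],1],[[0.28,0,0.015],[0,-0.3,0],1],[[0.32,0,0.015],[0,-0.4,0],1],[[0.36,0,0.015],[0,-0.5,0],1],[[0.4,0,0.015],[0,-0.6,0],1]])

```text
time_s: 2.1
tcp_pos: [0.4435, -0.0696, 0.342]
eef_rot: [179.8, 32.8, -86.0]
contact_force: [1.6, 1.7, 0.4]
gripper_width: 0.0006
```

```bash
python3 -c "
from h import *
inc(L2W(-.125,-.07,.25),TILT)"
```

```text
t 2.1 lane [-0.1433 -0.0392  0.342 ] j [-13.    5.2   0.4 -31.3 -95.2  16.9] F [1.6 1.7 0.4]
shift [0.0758, -0.0185, 0.0606] rot [0.0029, -0.4749, -0.0008]
```

step_arm(increments=[[[0.015,-0.004,0.01],[0,-0.1,0],1],[[0.03,-0.008,0.02],[0,-0.2,0],1],[[0.045,-0.012,0.03],[0,-0.3,0],1],[[0.06,-0.016,0.045],[0,-0.4,0],1],[[0.076,-0.0185,0.06],[0.003,-0.475,-0.001],1],[[0.076,-0.0185,0.06],[0.003,-0.475,-0.001],1],[[0.076,-0.0185,0.06],[0.003,-0.475,-0.001],1]])

```text
time_s: 2.8
tcp_pos: [0.4634, -0.0995, 0.2482]
eef_rot: [179.2, 59.8, -86.8]
contact_force: [-0.5, 0.1, 0.5]
gripper_width: 0.0007
```

```bash
python3 -c "
from h import *
inc([L2W(-.125,-.07,.045),L2W(-.125,-.06,.045),L2W(-.125,.015,.045)],TILT)
snap('scene','scene1')
c=pickle.load(open('scene1.pkl','rb'));cv2.imwrite('pics/s1z.png',cv2.resize(c['color'][:300,100:400,::-1],None,fx=2,fy=2))"
```

```text
t 2.8 lane [-0.1255 -0.0704  0.2482] j [ -29.7   25.2    3.4  -48.  -105.    36.5] F [-0.5  0.1  0.5]
shift [0.1754, -0.002, 0.1026] rot [0.002, -0.0036, -0.0069]
shift [0.1704, -0.0019, 0.1112] rot [0.002, -0.0036, -0.0069]
shift [0.1327, -0.0018, 0.176] rot [0.002, -0.0036, -0.0069]
```

View pics/s1z.png

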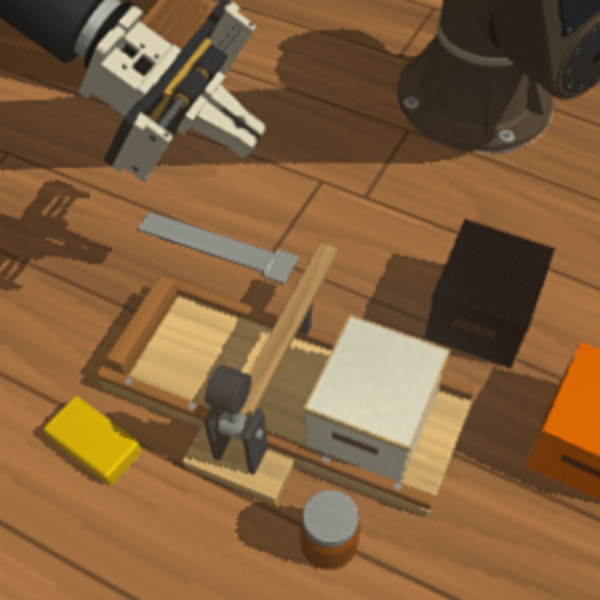

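The gripper is tilted and closed, with its fingertips at about (250,140) in the zoom, and the scene is undisturbed. Next I descend beside the arm's free end.

step_arm(increments=[[[0.025,0,0.015],[0,0,0],1],[[0.05,0,0.03],[0,0,0],1],[[0.075,-0.001,0.045],[0,0,0],1],[[0.1,-0.001,0.06],[0,0,0],1],[[0.12,-0.001,0.07],[0,0,0],1],[[0.14,-0.002,0.082],[0,0,-0.004],1],[[0.16,-0.002,0.093],[0.002,-0.003,-0.007],1],[[0.175,-0.002,0.102],[0.002,-0.003,-0.007],1],[[0.175,-0.002,0.102],[0.002,-0.003,-0.007],1]])

```text
time_s: 3.75
tcp_pos: [0.4649, -0.0979, 0.0469]
eef_rot: [-179.6, 59.9, -85.5]
contact_force: [-0.3, 1.1, -0.2]
gripper_width: 0.0003
```

```bash
python3 -c "
from h import *
inc([L2W(-.125,.015,.045)],TILT)
c=snap('scene','scene2')
cv2.imwrite('pics/s2z.png',cv2.resize(c['color'][:300,100:400,::-1],None,fx=2,fy=2))"
```

```text
t 3.75 lane [-0.124  -0.069   0.0469] j [-29.2  40.6  -2.8 -46.4 -90.   52.8] F [-0.3  1.1 -0.2]
shift [-0.0404, 0.0009, 0.0736] rot [0.0003, -0.0009, 0.0041]
```

View pics/s2z.png

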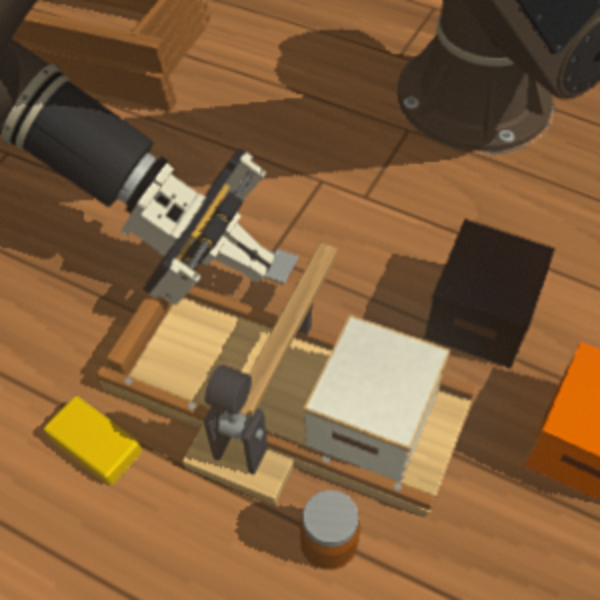

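step_arm(increments=[[[-0.007,0,0.015],[0,0,0],1],[[-0.014,0,0.03],[0,0,0],1],[[-0.021,0,0.042],[0,0,0],1],[[-0.028,0,0.054],[0,0,0.004],1],[[-0.034,0,0.065],[0,0,0.004],1],[[-0.039,0.001,0.074],[0,0,0.004],1],[[-0.039,0.001,0.074],[0,0,0.004],1]])

```text
time_s: 4.5
tcp_pos: [0.4573, -0.0142, 0.0436]
eef_rot: [179.9, 60.0, -86.1]
contact_force: [0.4, -0.8, -0.2]
gripper_width: 0.0007
```

```bash
python3 -c "
from h import *
inc([L2W(-.125,.015,.075)],TILT)
c=snap('scene','scene3')
cv2.imwrite('pics/s3z.png',cv2.resize(c['color'][50:250,150:350,::-1],None,fx=3,fy=3))
print('arc')
R=.2
for th in (0.1,.2,.3,.4,.5,.6,.7,.8,.9,1.0,1.1,1.2):
  # corner on underside (8mm below centreline), target of tip rel. start
  x=.095-R*np.cos(th)-.008*np.sin(th); z=.09+R*np.sin(th)-.008*np.cos(th)
  print(th,(x+.105).round(4),(z-.082).round(4), 'tool', TILT.inv().apply((x+.105)*LX+np.array([0,0,z-.082])).round(4))
"
```

```text
t 4.5 lane [-0.1257  0.0152  0.0436] j [-23.4  37.9  -9.3 -50.5 -84.5  52.6] F [ 0.4 -0.8 -0.2]
shift [-0.0271, -0.0007, -0.0159] rot [0.0005, -0.0005, -0.0007]
arc
0.1 0.0002 0.02 tool [-0.0173 -0.0002 -0.01  ]
0.2 0.0024 0.0399 tool [-0.0345 -0.0024 -0.0199]
0.3 0.0066 0.0595 tool [-0.0515 -0.0066 -0.0297]
0.4 0.0127 0.0785 tool [-0.068  -0.0127 -0.0393]
0.5 0.0206 0.0969 tool [-0.0839 -0.0206 -0.0484]
0.6 0.0304 0.1143 tool [-0.099  -0.0304 -0.0572]
0.7 0.0419 0.1307 tool [-0.1132 -0.0419 -0.0654]
0.8 0.0549 0.1459 tool [-0.1264 -0.0549 -0.0729]
0.9 0.0694 0.1597 tool [-0.1383 -0.0694 -0.0798]
1.0 0.0852 0.172 tool [-0.1489 -0.0852 -0.086 ]
1.1 0.1022 0.1826 tool [-0.1581 -0.1022 -0.0913]
1.2 0.1201 0.1915 tool [-0.1659 -0.1201 -0.0958]
```

View pics/s3z.png

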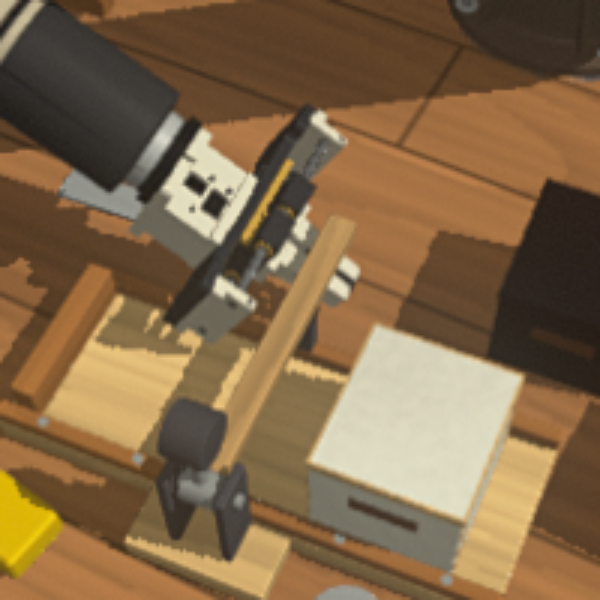

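The closed fingers are under the bar, with the tips showing beyond it at about (345,275) in the crop and clear of the post. Next I lift along the arc.

step_arm(increments=[[[-0.004,0,-0.002],[0,0,0],1],[[-0.008,0,-0.0045],[0,0,0],1],[[-0.013,0,-0.0075],[0,0,0],1],[[-0.018,0,-0.0105],[0,0,0],1],[[-0.024,0,-0.014],[0,0,0],1],[[-0.033,-0.001,-0.019],[0,0,0],1],[[-0.042,-0.0025,-0.024],[0,0,0],1],[[-0.05,-0.0045,-0.029],[0,0,0],1],[[-0.0585,-0.0065,-0.0337],[0,0,0],1]])

```text
time_s: 5.45
tcp_pos: [0.4642, -0.015, 0.1119]
eef_rot: [179.9, 59.9, -86.1]
contact_force: [-1.0, -1.0, -0.2]
gripper_width: 0.0004
```

```bash
python3 -c "
from h import *
inc([L2W(-.125,.015,.075)],TILT)
c=snap('scene','scene4')
cv2.imwrite('pics/s4z.png',cv2.resize(c['color'][50:250,150:350,::-1],None,fx=3,fy=3))
"
```

```text
t 5.45 lane [-0.1188  0.0138  0.1119] j [-23.2  31.9  -7.6 -50.4 -89.3  46.5] F [-1.  -1.  -0.2]
shift [0.0313, 0.0062, 0.0195] rot [-0.0005, -0.001, -0.0008]
```

View pics/s4z.png

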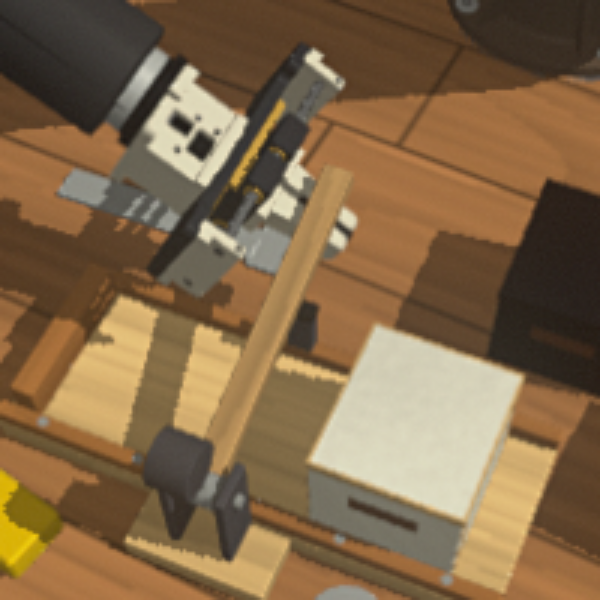

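The arm rises with the fingers. I continue along the arc.

step_arm(increments=[[[-0.008,-0.003,-0.005],[0,0,0],1],[[-0.0165,-0.006,-0.0096],[0,0,0],1],[[-0.0245,-0.01,-0.014],[0,0,0],1],[[-0.0324,-0.014,-0.0187],[0,0,0],1],[[-0.04,-0.019,-0.023],[0,0,0],1],[[-0.0475,-0.0238,-0.0275],[0,0,0],1],[[-0.0545,-0.0295,-0.0316],[0,0,0],1],[[-0.0617,-0.0353,-0.0357],[0,0,0],1],[[-0.0683,-0.0418,-0.0395],[0,0,0],1],[[-0.0749,-0.0483,-0.0432],[0,0,0],1]])

```text
time_s: 6.5
tcp_pos: [0.5131, -0.0114, 0.1979]
eef_rot: [179.9, 60.0, -86.1]
contact_force: [-0.5, -0.6, 0.0]
gripper_width: 0.0003
```

```bash
python3 -c "
from h import *
inc([L2W(-.125,.015,.075)],TILT)
c=snap('scene','scene5')
cv2.imwrite('pics/s5z.png',cv2.resize(c['color'][50:250,150:350,::-1],None,fx=3,fy=3))
"
```

```text
t 6.5 lane [-0.0698  0.014   0.1979] j [-21.5  27.5   0.4 -51.8 -95.9  36. ] F [-0.5 -0.6  0. ]
shift [0.106, 0.0551, 0.0624] rot [-0.0007, -0.0008, -0.001]
```

View pics/s5z.png

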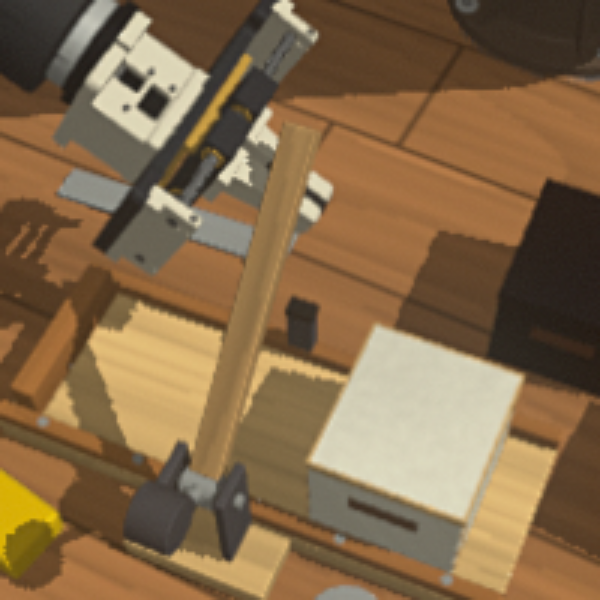

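step_arm(increments=[[[-0.006,-0.007,-0.0035],[0,0,0],1],[[-0.012,-0.0145,-0.007],[0,0,0],1],[[-0.0175,-0.022,-0.01],[0,0,0],1],[[-0.0225,-0.03,-0.013],[0,0,0],1],[[-0.027,-0.0385,-0.0157],[0,0,0],1],[[-0.0317,-0.047,-0.0184],[0,0,0],1],[[-0.0355,-0.056,-0.0207],[0,0,0],1],[[-0.0395,-0.065,-0.023],[0,0,0],1],[[-0.0395,-0.065,-0.023],[0,0,0],1],[[-0.0395,-0.065,-0.023],[0,0,0],1]])

```text
time_s: 7.55
tcp_pos: [0.5773, -0.0071, 0.2427]
eef_rot: [179.9, 60.0, -86.1]
contact_force: [-0.2, -0.2, 0.7]
gripper_width: 0.0004
```

```bash
python3 -c "
from h import *
inc([L2W(-.06,-.12,.35),L2W(-.06,0,.4)],TILT)
c=snap('scene','scene6')
cv2.imwrite('pics/s6z.png',cv2.resize(c['color'][50:250,150:350,::-1],None,fx=3,fy=3))
"
```

```text
t 7.55 lane [-0.0055  0.0138  0.2427] j [-19.5  28.6   9.8 -53.6 -99.6  28.2] F [-0.2 -0.2  0.7]
shift [-0.0258, 0.0545, -0.1695] rot [-0.0002, -0.0008, -0.0012]
shift [-0.1292, 0.0546, -0.0907] rot [-0.0002, -0.0008, -0.0012]
```

View pics/s6z.png

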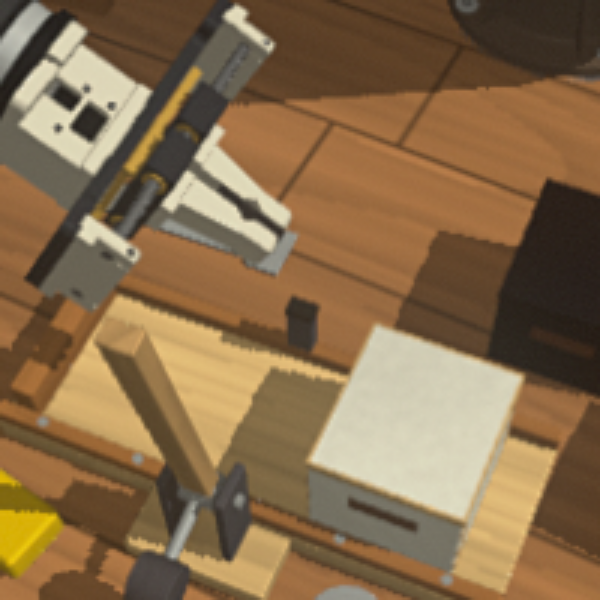

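The gate is fully up on its stop and no longer touches the fingers. I retreat toward the robot and upward, then turn the tool back to vertical.

step_arm(increments=[[[-0.01,0.03,-0.015],[0,0,0],1],[[-0.03,0.055,-0.03],[0,0,0],1],[[-0.06,0.055,-0.045],[0,0.1,0],1],[[-0.09,0.055,-0.065],[0,0.2,0],1],[[-0.11,0.055,-0.08],[0,0.3,0],1],[[-0.129,0.055,-0.09],[0,0.42,0],1],[[-0.129,0.055,-0.09],[0,0.56,0],1],[[-0.129,0.055,-0.09],[0,0.7,0],1],[[-0.129,0.055,-0.09],[0,0.84,0],1],[[-0.129,0.055,-0.09],[0,0.98,0],1]])

```text
time_s: 8.6
tcp_pos: [0.5235, -0.0245, 0.4011]
eef_rot: [-179.8, 3.5, -86.0]
contact_force: [-0.0, -0.8, -0.1]
gripper_width: 0.0005
```

```bash
python3 -c "
from h import *
inc([L2W(-.04,.24,.3)],DOWN4)
"
```

```text
t 8.6 lane [-6.030e-02  2.000e-04  4.011e-01] j [ 16.1   2.6   1.3  -3.4 -87.9 -12.1] F [-0.  -0.8 -0.1]
shift [-0.2332, -0.0199, 0.1156] rot [-0.0502, 0.0457, -1.571]
```

step_arm(increments=[[[-0.025,-0.002,0],[0,0,-0.12],1],[[-0.05,-0.004,0],[0,0,-0.25],1],[[-0.075,-0.006,0],[0,0,-0.38],1],[[-0.1,-0.008,0],[0,0,-0.52],1],[[-0.125,-0.01,0],[0,0,-0.66],1],[[-0.15,-0.012,0],[-0.01,0.01,-0.8],1],[[-0.175,-0.015,0.02],[-0.02,0.02,-0.94],1],[[-0.2,-0.017,0.05],[-0.03,0.03,-1.08],1],[[-0.22,-0.019,0.08],[-0.04,0.04,-1.2],1],[[-0.233,-0.02,0.115],[-0.045,0.045,-1.33],1]])

```text
time_s: 9.6
tcp_pos: [0.5266, 0.2179, 0.2995]
eef_rot: [-179.7, 0.5, -9.5]
contact_force: [0.3, 0.8, -0.7]
gripper_width: 0.0002
```

```bash
python3 -c "
from h import *
inc([L2W(-.005,.225,.15),L2W(-.005,.225,.06)],DOWN4)
c=snap('top','top7'); d=snap('scene','sc7')
cv2.imwrite('pics/t7z.png',cv2.resize(c['color'][100:300,140:390,::-1],None,fx=3,fy=3))
cv2.imwrite('pics/s7z.png',cv2.resize(d['color'][50:300,100:400,::-1],None,fx=2.4,fy=2.4))
"
```

```text
t 9.6 lane [-0.0403  0.2418  0.2995] j [ 41.7   8.6  -5.7  -0.6 -75.8  38.9] F [ 0.3  0.8 -0.7]
shift [0.0395, 0.009, 0.1491] rot [-0.0067, 0.0079, -0.2352]
shift [0.0403, 0.0095, 0.2391] rot [-0.0067, 0.0079, -0.2352]
```

View pics/t7z.png

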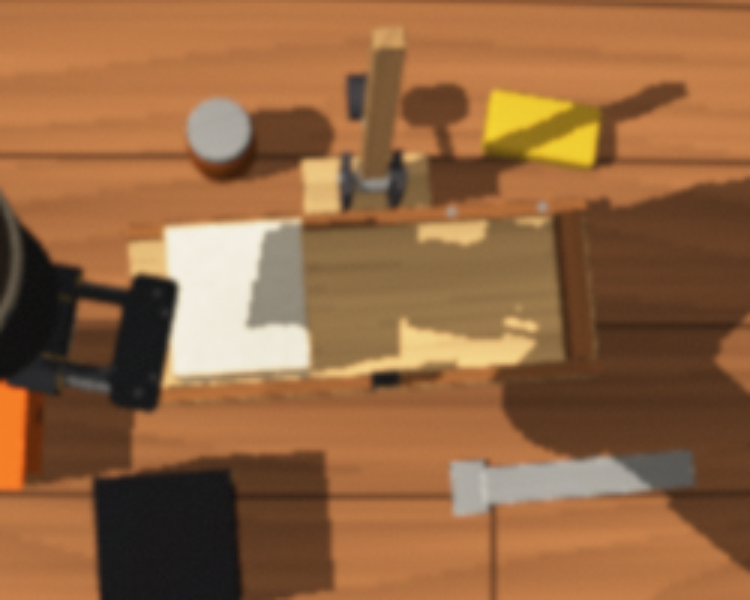

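View pics/s7z.png

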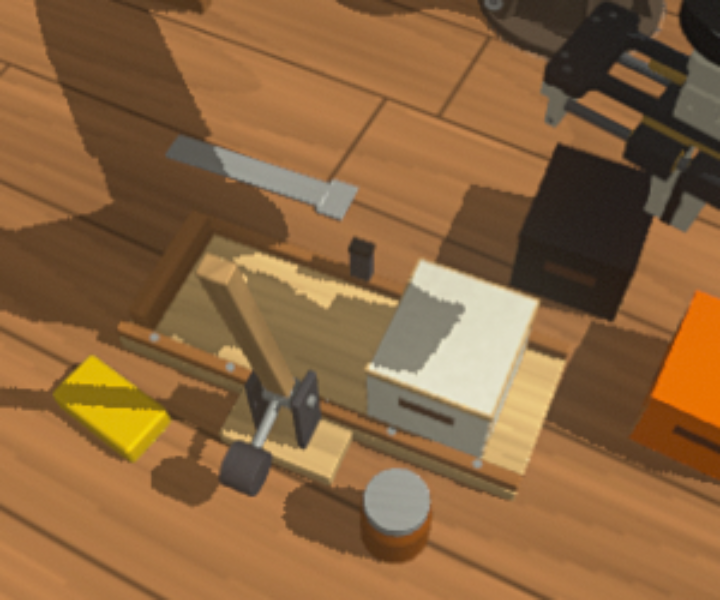

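step_arm(increments=[[[0.02,0.005,0.03],[0,0,-0.1],1],[[0.04,0.009,0.06],[-0.007,0.008,-0.235],1],[[0.04,0.009,0.09],[-0.007,0.008,-0.235],1],[[0.04,0.009,0.12],[-0.007,0.008,-0.235],1],[[0.04,0.009,0.15],[-0.007,0.008,-0.235],1],[[0.04,0.009,0.18],[-0.007,0.008,-0.235],1],[[0.04,0.009,0.21],[-0.007,0.008,-0.235],1],[[0.04,0.009,0.23],[-0.007,0.008,-0.235],1],[[0.04,0.009,0.237],[-0.007,0.008,-0.235],1],[[0.04,0.009,0.237],[-0.007,0.008,-0.235],1]])

```text
time_s: 10.7
tcp_pos: [0.5629, 0.2021, 0.063]
eef_rot: [179.9, 0.1, 3.6]
contact_force: [-0.4, -0.1, 1.4]
gripper_width: 0.0003
```

```bash
python3 -c "
from h import *
inc([L2W(-.005,.19,.062),L2W(-.005,.15,.062)],DOWN4)
d=snap('scene','sc8')
cv2.imwrite('pics/s8z.png',cv2.resize(d['color'][50:300,150:450,::-1],None,fx=2.4,fy=2.4))
"
```

```text
t 10.7 lane [-0.0053  0.2236  0.063 ] j [ 38.5  22.2 -20.6   0.  -47.3  55.1] F [-0.4 -0.1  1.4]
shift [0.0005, 0.0335, 0.001] rot [0.001, 0.0013, -0.0076]
shift [0.0008, 0.0735, 0.0011] rot [0.001, 0.0013, -0.0076]
```

View pics/s8z.png

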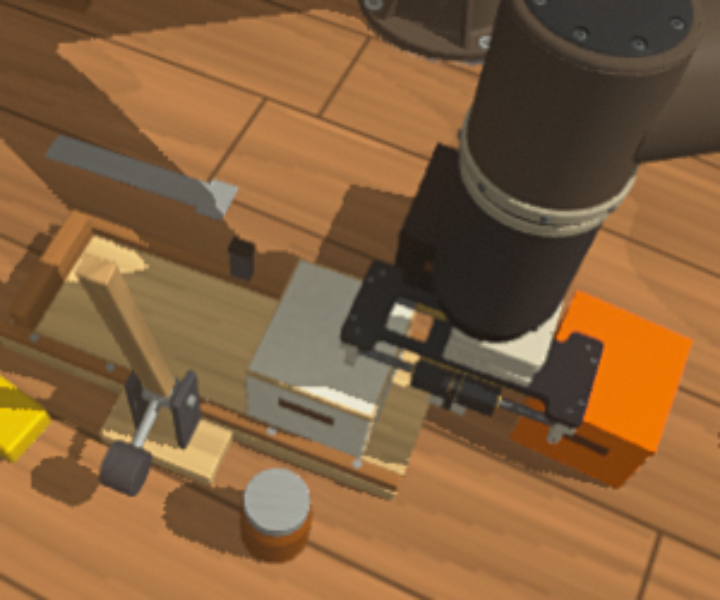

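step_arm(increments=[[[0,0.01,0.001],[0,0,-0.007],1],[[0,0.02,0.001],[0,0,-0.007],1],[[0,0.028,0.001],[0,0,-0.007],1],[[0,0.035,0.001],[0,0,-0.007],1],[[0.001,0.042,0.001],[0,0,-0.007],1],[[0.001,0.049,0.001],[0,0,-0.007],1],[[0.001,0.056,0.001],[0,0,-0.007],1],[[0.001,0.063,0.001],[0,0,-0.007],1],[[0.001,0.07,0.001],[0,0,-0.007],1]])

```text
time_s: 11.65
tcp_pos: [0.569, 0.1331, 0.0626]
eef_rot: [-180.0, -0.1, 4.1]
contact_force: [-1.0, 5.2, 4.0]
gripper_width: 0.0005
```

```bash
python3 -c "
from h import *
inc([L2W(-.005,.10,.062)],DOWN4)
d=snap('scene','sc9')
cv2.imwrite('pics/s9z.png',cv2.resize(d['color'][50:300,150:450,::-1],None,fx=2.4,fy=2.4))
"
```

```text
t 11.65 lane [-0.0039  0.1542  0.0626] j [ 32.3  21.  -22.6  -0.  -46.3  61.8] F [-1.   5.2  4. ]
shift [-0.0011, 0.0542, 0.0006] rot [-0.0006, -0.001, 0.0013]
```

View pics/s9z.png

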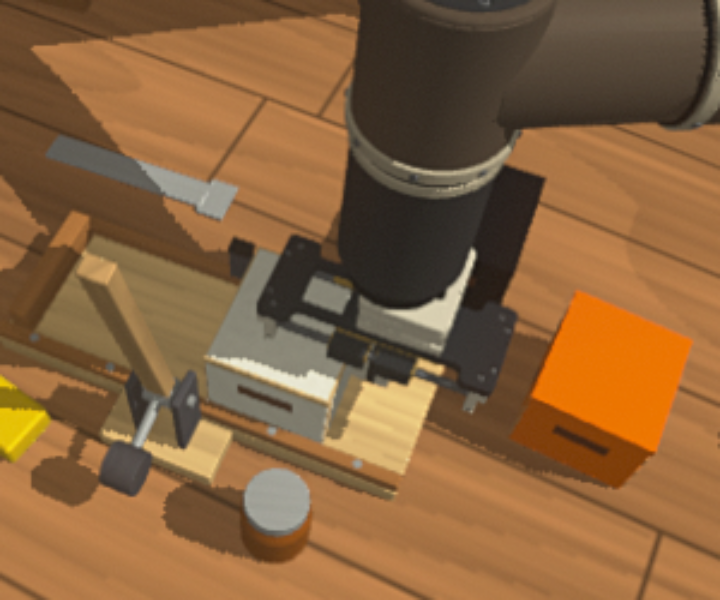

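The box slides with about 5 N, and the body clears it. I keep pushing.

step_arm(increments=[[[-0.001,0.008,0],[0,0,0],1],[[-0.001,0.016,0],[0,0,0],1],[[-0.001,0.024,0],[0,0,0],1],[[-0.001,0.032,0],[0,0,0],1],[[-0.001,0.04,0],[0,0,0],1],[[-0.001,0.048,0],[0,0,0],1],[[-0.001,0.056,0],[0,0,0],1],[[-0.001,0.064,0],[0,0,0],1],[[-0.001,0.072,0],[0,0,0],1],[[-0.001,0.08,0],[0,0,0],1]])

```text
time_s: 12.7
tcp_pos: [0.5732, 0.0528, 0.0623]
eef_rot: [-180.0, -0.0, 4.1]
contact_force: [-0.6, 5.4, 4.4]
gripper_width: 0.0006
```

```bash
python3 -c "
from h import *
inc([L2W(-.005,0,.062)],DOWN4)
d=snap('scene','sc10')
cv2.imwrite('pics/s10z.png',cv2.resize(d['color'][50:300,100:400,::-1],None,fx=2.4,fy=2.4))
"
```

```text
t 12.7 lane [-0.0054  0.0739  0.0623] j [ 24.7  20.4 -23.7  -0.  -45.9  69.3] F [-0.6  5.4  4.4]
shift [0.0003, 0.0739, 0.0003] rot [-0.0, -0.0, 0.0011]
```

View pics/s10z.png

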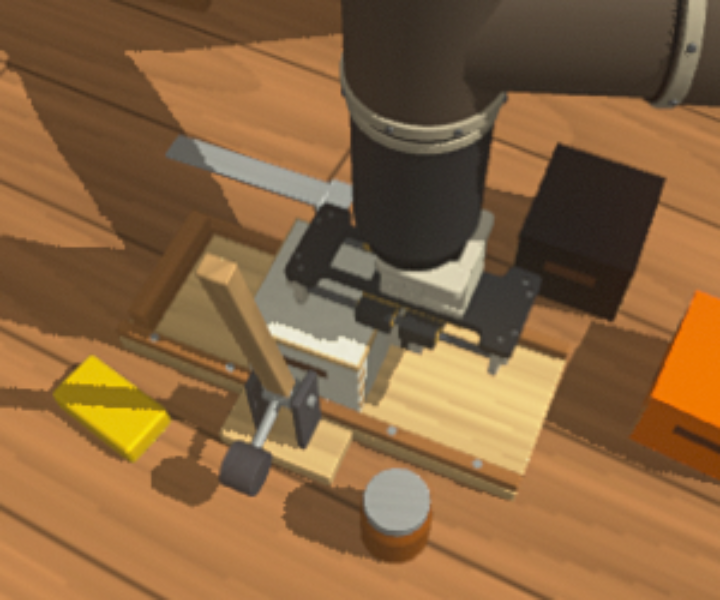

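step_arm(increments=[[[0,0.008,0],[0,0,0],1],[[0,0.016,0],[0,0,0],1],[[0,0.024,0],[0,0,0],1],[[0,0.032,0],[0,0,0],1],[[0,0.04,0],[0,0,0],1],[[0,0.048,0],[0,0,0],1],[[0,0.056,0],[0,0,0],1],[[0,0.064,0],[0,0,0],1],[[0,0.072,0],[0,0,0],1],[[0,0.08,0],[0,0,0],1]])

```text
time_s: 13.75
tcp_pos: [0.5784, -0.0275, 0.062]
eef_rot: [180.0, 0.0, 4.0]
contact_force: [-0.5, 4.0, 1.9]
gripper_width: 0.0005
```

```bash
python3 -c "
from h import *
inc([L2W(-.005,-.03,.062)],DOWN4)
d=snap('scene','sc11')
cv2.imwrite('pics/s11z.png',cv2.resize(d['color'][50:300,100:400,::-1],None,fx=2.4,fy=2.4))
"
```

```text
t 13.75 lane [-0.0057 -0.0066  0.062 ] j [ 16.6  20.7 -23.2   0.  -46.1  77.4] F [-0.5  4.   1.9]
shift [0.0007, 0.0234, -0.0] rot [0.0002, 0.0008, 0.0008]
```

View pics/s11z.png

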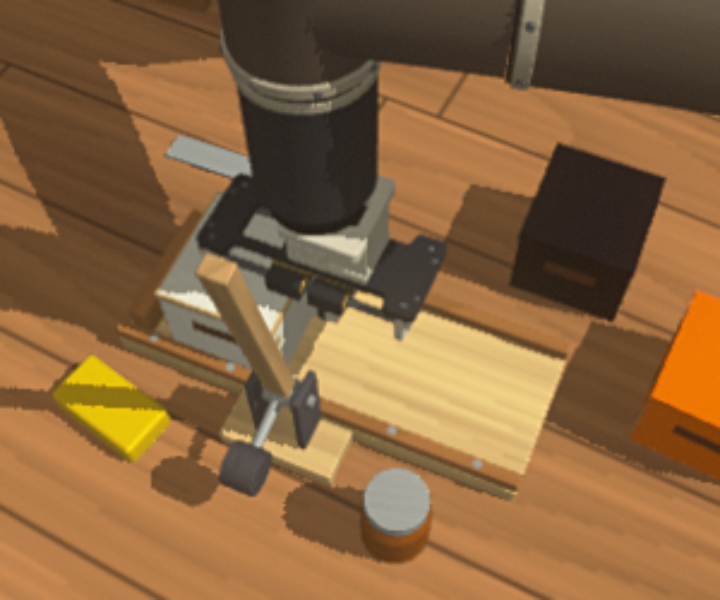

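Nearly there. I now take short slow pushes and watch the force.

step_arm(increments=[[[0,0.004,0],[0,0,0],1],[[0,0.008,0],[0,0,0],1],[[0,0.012,0],[0,0,0],1],[[0,0.015,0],[0,0,0],1],[[0,0.018,0],[0,0,0],1]])

```text
time_s: 14.3
tcp_pos: [0.5796, -0.045, 0.0619]
eef_rot: [180.0, 0.1, 4.0]
contact_force: [-0.4, 3.4, -0.3]
gripper_width: 0.0006
```

step_arm(increments=[[[0,0.003,0],[0,0,0],1],[[0,0.006,0],[0,0,0],1]])

```text
time_s: 14.5
tcp_pos: [0.5815, -0.0501, 0.0625]
eef_rot: [-180.0, -0.1, 4.1]
contact_force: [2.4, 12.5, 4.4]
gripper_width: 0.0005
```

step_arm(increments=[[[0,0.002,0],[0,0,0],1],[[0,0.004,0],[0,0,0],1]])

```text
time_s: 14.7
tcp_pos: [0.5829, -0.0513, 0.0635]
eef_rot: [-179.8, -0.3, 4.1]
contact_force: [-5.3, 34.0, 14.2]
gripper_width: 0.0003
```

The force jumped to 34 N with the TCP at lane y of about -31 mm, so the box is against the stop. I back off along the lane, then go up.

step_arm(increments=[[[0,-0.002,0],[0,0,0],1],[[0,-0.006,0],[0,0,0],1],[[0,-0.015,0],[0,0,0],1],[[0,-0.035,0],[0,0,0],1],[[0,-0.06,0],[0,0,0],1],[[0,-0.09,0],[0,0,0],1],[[0,-0.12,0],[0,0,0],1],[[0,-0.16,0],[0,0,0],1],[[0,-0.2,0],[0,0,0],1],[[0,-0.22,-0.02],[0,0,0],1]])

```text
time_s: 15.7
tcp_pos: [0.5629, 0.1662, 0.0797]
eef_rot: [179.8, 0.3, 4.1]
contact_force: [-0.2, 0.1, 0.2]
gripper_width: 0.0005
```

step_arm(increments=[[[0,-0.01,-0.04],[0,0,0],1],[[0,-0.02,-0.08],[0,0,0],1],[[0,-0.04,-0.12],[0,0,0],1],[[0,-0.07,-0.16],[0,0,0],1],[[0,-0.1,-0.2],[0,0,0],1],[[0,-0.13,-0.22],[0,0,0],1],[[0,-0.16,-0.22],[0,0,0],1],[[0,-0.16,-0.22],[0,0,0],1]])

```text
time_s: 16.5
tcp_pos: [0.5533, 0.3272, 0.3016]
eef_rot: [180.0, 0.0, 4.2]
contact_force: [-0.4, 0.4, -0.6]
gripper_width: 0.0005
```

```bash
python3 -c "
from h import *
inc([L2W(-.005,-.03,.062)],DOWN4)
d=snap('scene','sc12');c=snap('top','top12')
cv2.imwrite('pics/s12z.png',cv2.resize(d['color'][50:300,100:400,::-1],None,fx=2.4,fy=2.4))
cv2.imwrite('pics/t12z.png',cv2.resize(c['color'][100:300,140:390,::-1],None,fx=3,fy=3))
"
```

```text
t 16.5 lane [-0.0061  0.3489  0.3016] j [ 47.9  15.5   3.2  -0.  -77.7  46.2] F [-0.4  0.4 -0.6]
shift [0.0002, 0.3789, 0.2397] rot [0.0002, 0.0008, 0.0028]
```

View pics/s12z.png

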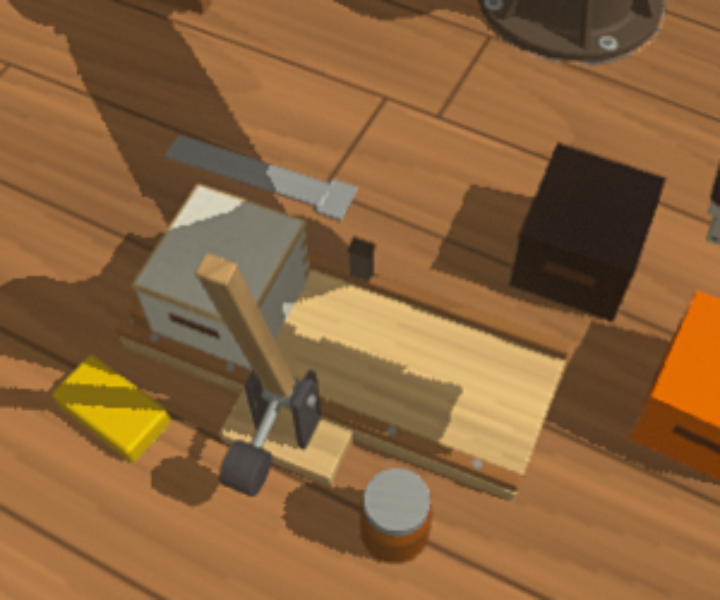

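View pics/t12z.png

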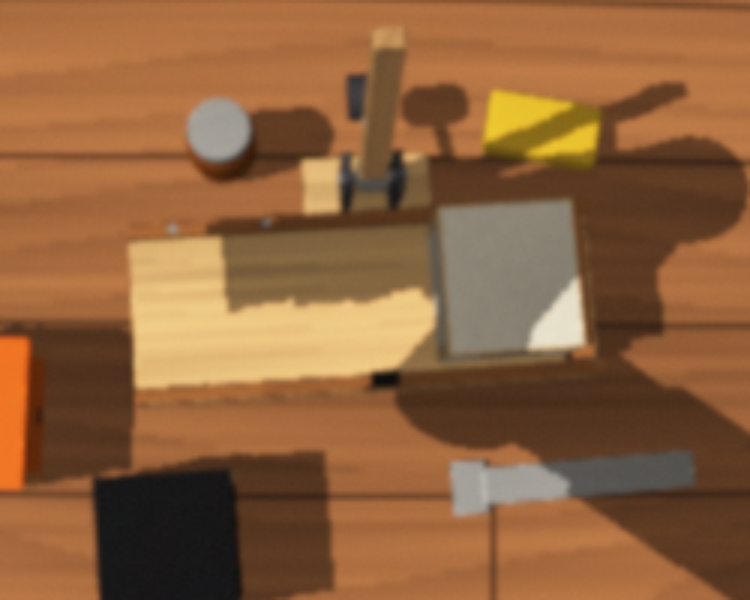

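```bash
python3 -c "
from h import *
c=pickle.load(open('top12.pkl','rb'));s=pickle.load(open('sc12.pkl','rb'))
Z=lambda p:np.array(p,float)/3+[140,100]-.33
P=onz(c,Z([[438,207],[573,199],[585,348],[445,357]]),.11); print([W2L(p).round(4).tolist() for p in P],W2L(P.mean(0)).round(4))
Q=onz(s,np.array([[203,186],[308,222],[238,325],[136,287]])/2.4+[100,50]-.3,.11); print([W2L(p).round(4).tolist() for p in Q],W2L(Q.mean(0)).round(4))
a=pickle.load(open('top0.pkl','rb'))
def cen(im,f):
  m=f(cv2.cvtColor(im,cv2.COLOR_RGB2HSV).astype(int)); m=m.copy(); y,x=np.nonzero(m[100:180,295:350]); return x.mean()+295,y.mean()+100
f=lambda h:(abs(h[...,0]-26)<5)&(h[...,1]>200)
print(cen(a['color'],f),cen(c['color'],f))
print(r.get_state()['time_s'])
"
```

```text
[[0.0609, -0.0508, 0.11], [0.0607, -0.1617, 0.11], [-0.0608, -0.1601, 0.11], [-0.0601, -0.0468, 0.11]] [ 0.0002 -0.1049  0.11  ]
[[-0.0578, -0.1548, 0.11], [-0.0581, -0.047, 0.11], [0.0626, -0.0555, 0.11], [0.0635, -0.1555, 0.11]] [ 0.0025 -0.1032  0.11  ]
(np.float64(320.3787234042553), np.float64(142.53617021276597)) (np.float64(320.0635838150289), np.float64(142.67485549132948))
16.6
```

```bash
python3 -c "
from plant import r
print(r.close_job())"
```

```text
the job is handed in; nothing more can be done
None
```

The gate is up on its raised stop and staying there by itself, and the white hive box is up against the end stop. I handed the job in at about 16.6 s, with the robot clear of everything.

- **Gate:** I raised it with the closed fingers tilted under its free end, following its arc to about 1.2 rad. It went on to its stop by itself, and it was still there in the last pictures.
- **Box:** It had not visibly moved before the gate was up. I then pushed it under the raised arm at about 5 N until the force rose to 34 N at the stop.
- **Position check:** The top view puts the box centre at lane y = -105 mm, where home is -105 mm. The scene view, with rougher corner picks, gives -103 mm, which is within the 2 mm calibration.
- **Other things:** The wax bar's colour centre moved less than 0.4 px between the first and last top pictures, within shadow noise. By eye, the jar and the hive tool are where they were. I did not measure those two again.

No check failed.

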